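# Shut the red air valve under the sliding cover

### The job

Two valves of the bench's air manifold are hidden under its white sliding cover. Push the cover along the guides to the left, all the way to the end stop, without lifting it out of the guides; then push the red handle that you have uncovered a quarter turn clockwise until it is fully shut. Leave the blue handle open as it is and do not disturb the other things on the bench.

Things in the scene. Friction and masses are not known exactly. Their poses are not given: they have to be found in the camera images.
- manifold: air manifold, fixed: grey base plate 120 (x) x 424 (y) x 12 mm, origin at the centre of its underside on the bench; z up, y to the left along the cover's guides, x away from the robot (turned up to 0.25 rad). Guide strips, inner faces at x = +-52 mm, tops 23 mm high, run along y. Valves stand in its right half at x = 18, y = -165 and -75 mm; which is red varies. Brass inlet at right end, to y = -235 mm
- left_stop (a point): point midway between the two rubber end stops at the manifold's left end, on the plane of their faces (y = 200.5 mm in the manifold's frame), 24 mm above the bench, level with their tops
- valve_block (a point): centre of the top of the aluminium block under both valves, 28 mm above the bench; the block is 26 (x) x 165 (y) x 16 mm
- cover: loose white tunnel-shaped cover, open below and at both ends, 100 (x) x 190 (y) x 56 mm, walls 4 mm, about 0.45 kg, axes as the manifold's; origin at the centre of its underside, 12 mm above the bench on the base plate; 2 mm play between the guides. Starts at y = -104 to -85 mm in the manifold's frame; y = +105 mm at the left stop. Held by sliding friction only (a few N)
- cover_rib (a point): centre of the yellow push rib that stands on the cover's top near its right end: 80 (x) x 8 (y) x 14 mm, from 67 to 81 mm above the bench, 85 mm right (-y) of the cover's origin
- valve_red: fixed brass stem of the valve with the red handle; origin on the handle's pivot axis (vertical), 28 mm above the bench; axes as the manifold's
- valve_blue: the same for the valve with the blue handle
- red_handle (a joint): red handle, rad: 0 = open, pointing along the manifold's -x (to the robot); grows clockwise seen from above; 1.571 = shut at its stop, pointing along +y (left). Starts at 0 to 0.5, stays where left; friction 0.1 N m (3 N near the tip). Bar 10 mm wide ending 51 mm from the pivot, 42 to 56 mm above the bench; hub 20 mm across
- blue_handle (a joint): the same for the blue handle; it starts between 0 and 0.1 (open) and is to stay there
- red_handle_tip (a point): point in the middle of the red handle's end, 45 mm from the pivot axis, 49 mm above the bench
- blue_handle_tip (a point): the same on the blue handle
- battery: 9 V block battery, black with an orange end, 26x49x17 mm, lying behind the manifold; bystander, not to be disturbed; origin at the centre of its underside
- heat_sink: small finned aluminium heat sink, 30x30x17 mm, behind the manifold; bystander, not to be disturbed; origin at the centre of its underside
- board_a: black populated circuit board, 90x150x14 mm, lying at the left; bystander, not to be disturbed; origin at the centre of its underside
- solder_spool: spool of solder wire, 49x49x43 mm, at the left; bystander, not to be disturbed; origin at the centre of its underside
- flux_bottle: small white dropper bottle with a black cap, 30x30x74 mm, at the back; bystander, not to be disturbed; origin at the centre of its underside
- side_cutters: side cutters with red grips, 41x104x12 mm, lying at the left; bystander, not to be disturbed; origin at the centre of its underside

How it is judged:
On the way, in this order (a step that is already met when the one before it is completed fails the run):
1. the cover stands at the left end stop, the red handle not yet shut (y of cover in the frame of manifold above 0.085 m and value of joint red_handle below 0.8 rad), for 0.2 s.
2. the red handle is shut (value of joint red_handle above 1.43 rad), for 0.2 s.
At the end, for the whole second after the job is handed in: The cover lies on the base plate within 20 mm of the left end stop (its origin beyond y = 85 mm in the manifold's frame), the red handle stands within 8 degrees of shut (1.43 rad or more), the blue handle is still open (under 0.3 rad), and all is at rest (y of cover in the frame of manifold above 0.085 m and height (world z) of cover below 0.018 m and value of joint red_handle above 1.43 rad and value of joint blue_handle below 0.3 rad and linear speed of cover below 0.02 m/s and velocity of joint red_handle between -0.05 and 0.05 rad/s); the robot touches nothing.
It fails at once if the cover is lifted out of its guides or tipped (raised more than 10 mm or tilted more than 0.15 rad) (height (world z) of cover above 0.022 m or angle between cover's own z axis and vertical above 0.15 rad).
It fails at once if the blue handle is turned (0.3 rad or more) (value of joint blue_handle above 0.3 rad).
It fails at once if another thing on the bench is moved more than 20 mm (distance of any of battery, heat_sink, board_a, solder_spool, flux_bottle, side_cutters from where it was at the start of the episode above 0.02 m).
It also fails if it takes over 50 s, if anything falls off the work surface, if the arm or the gripper's body presses on something with over 40 N, if the wrist force passes 120 N, or if a joint passes its speed limit or range.

### The arm

A 6-joint arm with a two-finger parallel gripper is mounted at the origin on a cart in front of the work surface, level with it; the furniture and walls round the work are solid. World frame = base frame: x ahead of the robot, y to its left, z up, the work surface at z = 0. Lengths are in m, angles in rad, forces in N, time in s.
With the tool pointing down it reaches from about 0.35 to 0.775 m from the base axis. Payload 5.5 kg.
Tool frame: the origin (TCP) lies midway between the tips of the shut fingers; the grasp point (between the pads) lies 19 mm behind it; z points along the fingers, y is the line along which they close (so a half turn about z gives the same grasp; the last joint's range is limited). The gripper opens to 85 mm and grips with 20 to 120 N. Pads are 22 mm wide; open, the fingers measure 114 mm over their backs; the gripper's body (76 mm by 85 mm) begins 54 mm behind the grasp point. The pads swing forward as they close: fully open they stand 13 mm farther back than shut.
Start: joints at [-1.273, 0.313, 0.046, 1.304, 0, 1.431], TCP at [0.244, -0.521, 0.201] pointing down, gripper open.
Joint ranges: [-2.76, 2.76], [-0.86, 1.69], [-1.03, 1.26], [-2.2, 2.34], [-1.47, 1.5], [-3.14, 3.14]. Speed limits (rad/s): [2.57, 2.57, 3.14, 3.14, 3.14, 3.14].

### API

Orientations are given as a unit quaternion [w, x, y, z].
In Python, from workcell import telemetry, imaging, env gives the robot as it stands. The module is installed in compiled form; this text tells all that it offers.
- The arm moves only by the tool step_arm, never from a script. Its argument "moves" is a list of rows, each a list of 3 entries, a list of its own where there are three numbers: the shift along the tool's x, y, z in mm, then the turn, a rotation vector about the tool's x, y, z in rad, then the finger opening in mm, from 0 to 85.4. A call has 1 to 8 rows; each row is the pose to reach, as a shift and turn from the pose commanded when the call began, along the tool's axes at that moment; what a row does not reach only later rows make up. A row lasts 1/12 s, in which the tool goes at most 41.7 mm and 7.16 degrees, less where a joint would pass 70% of its speed; a pose out of reach is approached as far as the arm can. A call with a gripper value outside its range is refused whole. The fingers move at their own pace and stop on an object; "grip_force" is the grip in N (left out, the last holds). Time passes only in rows, so rows that repeat a pose let the fingers close. It gives the time, the measured TCP pose, the force, the opening and the grip force at its end, in the units of the state.
- telemetry.get_state(): the state, without advancing time (a new reading comes with each control period).
- imaging.read_camera(name): name is "scene" or "side" or "wrist"; returns the picture (480x640x3 uint8, red, green, blue); there is no depth.
- imaging.camera_params(name): a dict with "camera_matrix" (3x3 intrinsics, pixels), "pose" (4x4, takes a point from camera to world coordinates). Camera axes: x right, y up, looking along -z (the intrinsics and any distortion apply to the point x, -y, -z); pixel columns grow to the right and rows downward; lengths in m; the calibration is good to about 2 mm. A picture is of the moment at which its call begins: read the wrist's pose just before it. camera_params takes no time and is no camera call; for the wrist camera it gives the pose at the moment of the call.
- env.hand_in(): hands the job in; it is judged then, once.
The state is a dict: "clock": time; "joint_pos": joint angles; "qvel": joint speeds; "tau": joint torques, N m; "tcp_pos": TCP position; "orientation": TCP orientation; "wrist_force": force on the tool from outside, world axes, zero at the start; "ft_torque": the same for the moment, N m; "finger_gap": finger opening in m; "grip_force": force on a finger pad.
Only numpy, scipy, OpenCV 4.12 (cv2) and the standard library are available. Lean on these libraries where they do the work, as an engineer would, in place of code of your own. Each camera call takes 0.05 s, during which the arm holds its last target. There are 200 camera calls.

## Working session

There is one attempt and no reset: what is moved stays moved. The work goes in short steps, Python scripts to look and compute and a tool call to move; the robot and the scene stay as the last step left them, time stands still between calls to the robot, and variables do not carry over. Pictures are saved under pics/ and viewed, at most 10 in all, crops included, and the job is handed in when it is done.

Besides the shell and the picture viewer there is one more tool, called after ">>>" as a command line: name --argument value ..., lists and objects as JSON in quotes. step_arm: Moves the arm, as the interface text tells. Its arguments: {"type":"object","properties":{"moves":{"type":"array"},"grip_force":{"type":"number"}},"required":["moves"]}

```bash
mkdir -p pics; cat > h.py <<'E'
import numpy as np, cv2
from workcell import telemetry, imaging, env
def snap(n,f):
    P=imaging.camera_params(n); im=imaging.read_camera(n); cv2.imwrite('pics/'+f,im[:,:,::-1]); np.save('pics/'+f+'.npy',im); return im,P
def ray(P,uv,z):
    K=P['camera_matrix'];T=P['pose']; d=np.linalg.inv(K)@[uv[0],uv[1],1]; d=T[:3,:3]@(d*[1,-1,-1]); o=T[:3,3]
    return o+d*(z-o[2])/d[2]
def proj(P,X):
    K=P['camera_matrix'];T=P['pose']; c=T[:3,:3].T@(np.array(X)-T[:3,3])*[1,-1,-1]; p=K@c; return p[:2]/p[2]
E
python3 - <<'E'
from h import *
for n in ['scene','side']:
    im,P=snap(n,n+'0.png'); print(P)
print(telemetry.get_state())
E
```

```text
{'camera_matrix': array([[451.00820634,   0.        , 318.51021993],
       [  0.        , 451.00820634, 239.00092275],
       [  0.        ,   0.        ,   1.        ]]), 'pose': array([[-0.46332404,  0.64874649, -0.60370426, -0.04514267],
       [-0.88609344, -0.32914521,  0.3263462 ,  0.65477154],
       [ 0.01300959,  0.68614242,  0.72735089,  0.85474616],
       [ 0.        ,  0.        ,  0.        ,  1.        ]])}
{'camera_matrix': array([[514.08499346,   0.        , 325.54815359],
       [  0.        , 514.08499346, 238.58864176],
       [  0.        ,   0.        ,   1.        ]]), 'pose': array([[-0.95239921,  0.10584258, -0.28589   ,  0.30439172],
       [-0.30395396, -0.401684  ,  0.86386455,  1.22014218],
       [-0.02340379,  0.90964131,  0.4147348 ,  0.51438178],
       [ 0.        ,  0.        ,  0.        ,  1.        ]])}
{'clock': 0.1, 'joint_pos': array([-1.27258588e+00,  3.13951770e-01,  4.51001106e-02,  1.30361224e+00,
       -8.78852325e-06,  1.43120842e+00]), 'qvel': array([ 0.00038311, -0.0008622 ,  0.00128972, -0.00046256,  0.00157255,
       -0.00179052]), 'tau': array([ 2.07531884e-03, -4.81727242e+01,  2.99242204e+01,  1.28151380e-02,
       -1.48615100e-04,  3.19001636e-06]), 'tcp_pos': array([ 0.24361347, -0.52028232,  0.19978611]), 'orientation': array([-8.30816848e-04,  9.76136750e-01,  2.17155129e-01, -7.04397664e-05]), 'wrist_force': array([-0.18124005,  0.94321333,  0.06706909]), 'ft_torque': array([-0.02411612,  0.04848538, -0.00585847]), 'grip_force': 0.0, 'finger_gap': 0.08549157565878468}
```

View pics/scene0.png

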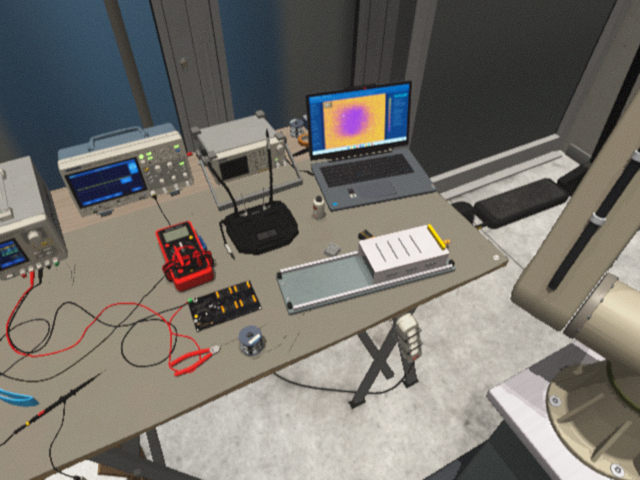

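View pics/side0.png

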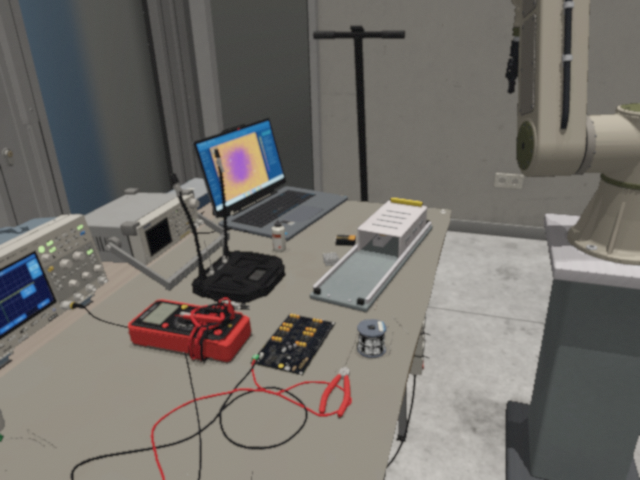

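The scene view shows the white cover (360–450, 225–278) with its yellow rib at about (438, 237), and the black end stops near (280, 275) and (290, 305). The side view shows the rib at (406, 202) and the stops at about (318, 293) and (361, 301). I'll measure the rib and stops more precisely.

```bash
python3 - <<'E'
from h import *
a=np.load('pics/scene0.png.npy')[210:320,265:465]; b=np.load('pics/side0.png.npy')[190:310,300:440]
cv2.imwrite('pics/c1.png',cv2.resize(a[:,:,::-1],None,fx=4,fy=4,interpolation=cv2.INTER_CUBIC))
for n,f in(('scene','scene0'),('side','side0')):
    P=imaging.camera_params(n); im=np.load(f'pics/{f}.png.npy'); h=cv2.cvtColor(im,cv2.COLOR_RGB2HSV)
    m=cv2.inRange(h,(20,120,100),(35,255,255)); m[:190]=0;m[260:]=0;m[:,:380]=0;m[:,470:]=0
    v,u=np.nonzero(m); print(n,len(u),u.min(),u.max(),v.min(),v.max(),ray(P,(u.mean(),v.mean()),.076), cv2.minAreaRect(np.c_[u,v].astype(np.float32)))
    # dark stops
    m=cv2.inRange(h,(0,0,0),(180,255,70)); x0,x1,y0,y1=((270,300,260,320) if n=='scene' else (305,375,280,312))
    k,l,s,c=cv2.connectedComponentsWithStats(m[y0:y1,x0:x1])
    for i in range(1,k):
        if s[i,4]>4: q=c[i]+[x0,y0]; print(s[i],q,ray(P,q,.02))
E
```

```text
scene 151 428 445 224 249 [0.47988691 0.04909019 0.076     ] ((437.1640319824219, 235.34803771972656), (29.09295082092285, 7.589465141296387), 55.304847717285156)
[ 7 13  5  6 24] [278.83333333 275.58333333] [0.5848882  0.41877156 0.02      ]
[17 42  5  7 27] [289.14814815 305.40740741] [0.49678805 0.43311024 0.02      ]
side 139 391 421 198 205 [0.48364474 0.05064467 0.076     ] ((405.93994140625, 201.41998291015625), (30.547014236450195, 4.525484085083008), 8.130102157592773)
[ 9  8  6  6 32] [316.625   290.65625] [0.58913689 0.42174088 0.02      ]
[52 19  7  6 36] [360.13888889 301.47222222] [0.50010983 0.43751173 0.02      ]
```

View pics/c1.png

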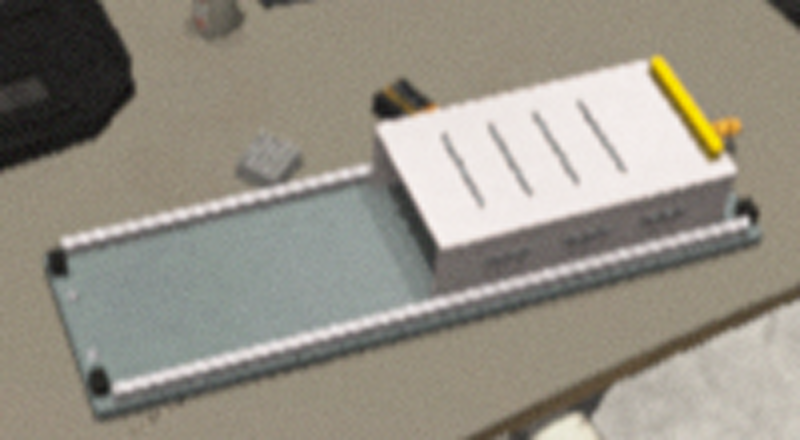

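The crop confirms the layout: the stops are at the left corners, the cover is at the right end of the guides and the rib is near its right end. The manifold frame comes out with its origin at about (0.509, 0.225) and a yaw of about -0.165. I'll move to the right of the rib with the fingers shut.

>>> step_arm --moves '[[[25,-22,5],[0,0,0.075],0],[[53,-46,10],[0,0,0.15],0],[[80,-70,15],[0,0,0.225],0],[[107,-93,20],[0,0,0.3],0],[[133,-117,25],[0,0,0.375],0],[[160,-140,30],[0,0,0.45],0],[[187,-163,35],[0,0,0.525],0],[[213,-187,40],[0,0,0.603],0]]'

```text
clock: 0.77
tcp_pos: [0.3576, -0.2594, 0.1601]
orientation: [-0.0, 0.996, -0.085, -0.0]
wrist_force: [-0.2, -0.8, -0.6]
finger_gap: -0.0002
grip_force: 0.0
```

>>> step_arm --moves '[[[9,-34,5],[0,0,0],0],[[17,-68,10],[0,0,0],0],[[26,-102,15],[0,0,0],0],[[34,-136,20],[0,0,0],0],[[43,-170,25],[0,0,0],0],[[51,-204,30],[0,0,0],0],[[60,-240,35],[0,0,0],0],[[68,-268,40],[0,0,0],0]]'

```text
clock: 1.43
tcp_pos: [0.4687, -0.0055, 0.1201]
orientation: [-0.0, 0.997, -0.082, -0.0]
wrist_force: [0.1, -0.4, 0.2]
finger_gap: -0.0003
grip_force: 0.0
```

```bash
python3 - <<'E'
from h import *
s=telemetry.get_state(); print(s['tcp_pos'],s['orientation'],s['wrist_force'])
im,P=snap('wrist','w1.png'); print(P)
h=cv2.cvtColor(im,cv2.COLOR_RGB2HSV)
m=cv2.inRange(h,(22,150,100),(35,255,255)); v,u=np.nonzero(m)
r=cv2.minAreaRect(np.c_[u,v].astype(np.float32)); print(r)
for p in cv2.boxPoints(r): print(p,ray(P,p,.081))
E
```

```text
[ 0.46869759 -0.00549484  0.1201222 ] [-1.89131307e-04  9.96636397e-01 -8.19501265e-02 -1.80257851e-04] [ 0.12262423 -0.41784037  0.21713254]
{'camera_matrix': array([[431.70495216,   0.        , 321.79558594],
       [  0.        , 431.70495216, 236.55123095],
       [  0.        ,   0.        ,   1.        ]]), 'pose': array([[-1.63957090e-01,  9.44372043e-01,  2.85095629e-01,
         5.41828381e-01],
       [-9.86467411e-01, -1.56859162e-01, -4.77205460e-02,
        -1.80576348e-02],
       [-3.46088109e-04, -2.89061669e-01,  9.57310416e-01,
         2.93193625e-01],
       [ 0.00000000e+00,  0.00000000e+00,  0.00000000e+00,
         1.00000000e+00]])}
((211.4399871826172, 235.41998291015625), (146.25851440429688, 12.847174644470215), 85.13549041748047)
[198.8382  163.09886] [0.52544197 0.04561675 0.081     ]
[211.6391  162.00941] [0.52493182 0.03932373 0.081     ]
[224.04178 307.7411 ] [0.44764853 0.05122049 0.081     ]
[211.24088 308.83057] [0.44815053 0.0581988  0.081     ]
```

View pics/w1.png

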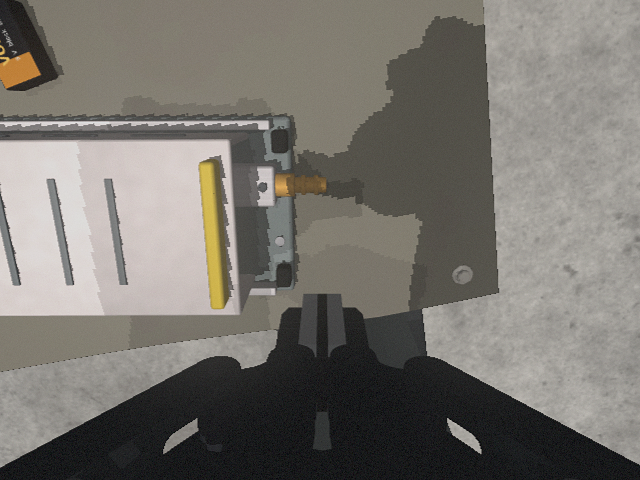

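The wrist view shows the rib as a yellow bar from (211, 162) to (218, 308), with the rails horizontal in the image, so the tool is aligned with the guides. I'll lower beside the rib, then push.

>>> step_arm --moves '[[[5,0,20],[0,0,0],0],[[9,0,40],[0,0,0],0],[[9,0,48],[0,0,0],0],[[9,-15,48],[0,0,0],0],[[9,-28,48],[0,0,0],0],[[9,-36,48],[0,0,0],0],[[9,-42,48],[0,0,0],0],[[9,-48,48],[0,0,0],0]]'

```text
clock: 2.15
tcp_pos: [0.4829, 0.0184, 0.0731]
orientation: [-0.008, 0.998, -0.069, 0.001]
wrist_force: [-0.7, 0.1, -0.5]
finger_gap: -0.0002
grip_force: 0.0
```

>>> step_arm --moves '[[[0,-5,0],[0,0,0],0],[[0,-10,0],[0,0,0],0],[[0,-16,0],[0,0,0],0],[[0,-22,0],[0,0,0],0],[[0,-28,0],[0,0,0],0],[[0,-34,0],[0,0,0],0],[[0,-40,0],[0,0,0],0],[[0,-46,0],[0,0,0],0]]'

```text
clock: 2.82
tcp_pos: [0.4864, 0.0406, 0.0733]
orientation: [-0.018, 0.998, -0.052, 0.001]
wrist_force: [0.8, -1.0, 0.6]
finger_gap: -0.0002
grip_force: 0.0
```

```bash
cat > m.py <<'E'
from h import *
import sys
s=telemetry.get_state(); print(s['tcp_pos'],s['orientation'],s['wrist_force'])
im,P=snap('wrist',sys.argv[1])
h=cv2.cvtColor(im,cv2.COLOR_RGB2HSV)
m=cv2.inRange(h,(22,150,100),(35,255,255))
c=max(cv2.findContours(m,0,2)[0],key=cv2.contourArea)
b=np.array([ray(P,p,.081) for p in cv2.boxPoints(cv2.minAreaRect(c))]); print(b, b.mean(0))
E
python3 m.py w2.png
```

```text
[0.48640071 0.04060147 0.07332857] [-1.77139666e-02  9.98470447e-01 -5.23692710e-02  6.64901529e-04] [ 0.76549506 -0.95684565  0.64813703]
[[0.5121536  0.04839012 0.081     ]
 [0.52573117 0.04606383 0.081     ]
 [0.52472951 0.03926263 0.081     ]
 [0.51114074 0.04142566 0.081     ]] [0.51843875 0.04378556 0.081     ]
```

View pics/w2.png

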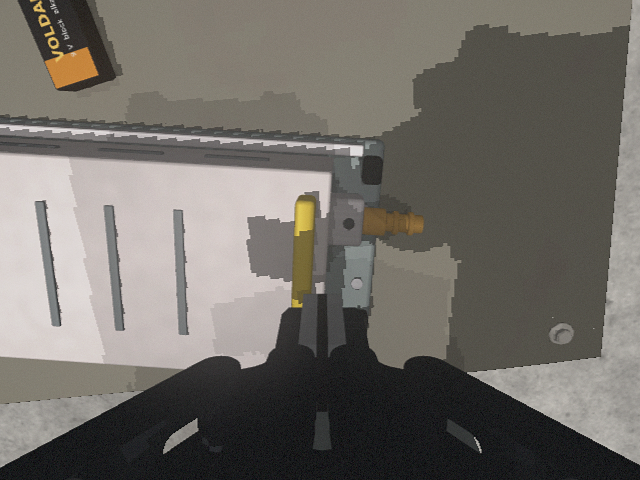

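The rib is still at its starting place. The tool lagged well short of its commanded shift and tilted and yawed slightly, with almost no force. I'll check the joint limits.

```bash
python3 - <<'E'
from h import *
s=telemetry.get_state(); print(s['joint_pos'].round(3),s['qvel'].round(3),s['tau'].round(2),s['ft_torque'])
E
```

```text
[-0.105  0.224 -0.401  0.947  0.036  3.141] [-0.006 -0.001 -0.003 -0.001 -0.009  0.001] [-4.400e-01 -3.972e+01  2.640e+01  7.000e-02  3.000e-02  0.000e+00] [-0.03998879 -0.0037133   0.0339349 ]
```

Joint 6 is at its limit (3.141). I'll back off and turn the tool a quarter turn the other way, which puts joint 6 near 1.6.

>>> step_arm --moves '[[[0,15,-10],[0,0,0],0],[[0,25,-20],[0,0,-0.12],0],[[0,25,-20],[0,0,-0.24],0],[[0,25,-20],[0,0,-0.36],0],[[0,25,-20],[0,0,-0.48],0],[[0,25,-20],[0,0,-0.6],0],[[0,25,-20],[0,0,-0.72],0],[[0,25,-20],[0,0,-0.84],0]]'

```text
clock: 3.53
tcp_pos: [0.4837, 0.0148, 0.0924]
orientation: [-0.016, 0.932, 0.362, 0.008]
wrist_force: [-0.6, -0.8, -0.3]
finger_gap: 0.0002
grip_force: 0.0
```

>>> step_arm --moves '[[[0,0,0],[0,0,-0.12],0],[[0,0,0],[0,0,-0.24],0],[[0,0,0],[0,0,-0.36],0],[[0,0,0],[0,0,-0.48],0],[[0,0,0],[0,0,-0.6],0],[[0,0,0],[0,0,-0.73],0],[[0,0,0],[0,0,-0.73],0]]'

```text
clock: 4.12
tcp_pos: [0.4837, 0.0148, 0.0924]
orientation: [-0.012, 0.742, 0.67, 0.013]
wrist_force: [0.0, -0.1, -0.2]
finger_gap: 0.0
grip_force: 0.0
```

```bash
python3 - <<'E'
from h import *
from scipy.spatial.transform import Rotation as R
s=telemetry.get_state(); print(s['joint_pos'].round(3),s['tcp_pos'],s['orientation'],s['wrist_force'])
w,x,y,z=s['orientation']; print(R.from_quat([x,y,z,w]).as_matrix().round(4))
im,P=snap('side','s1.png'); im2,P2=snap('scene','s2.png')
for P,im,n in((P,im,'side'),(P2,im2,'sc')):
    h=cv2.cvtColor(im,cv2.COLOR_RGB2HSV); m=cv2.inRange(h,(20,120,100),(35,255,255)); m[:190]=0;m[260:]=0;m[:,:380]=0;m[:,470:]=0
    v,u=np.nonzero(m); print(n,len(u),u.min(),u.max(),ray(P,(u.mean(),v.mean()),.076))
E
```

```text
[-0.16   0.2   -0.379  0.994  0.035  1.514] [0.48367297 0.0148059  0.09243279] [-0.01195596  0.74236219  0.66976702  0.01294499] [ 0.04706836 -0.05247737 -0.24165815]
[[ 1.025e-01  9.947e-01  3.200e-03]
 [ 9.941e-01 -1.025e-01  3.510e-02]
 [ 3.520e-02 -4.000e-04 -9.994e-01]]
side 140 391 421 [0.48350185 0.05099637 0.076     ]
sc 146 428 445 [0.47982637 0.0494343  0.076     ]
```

>>> step_arm --moves '[[[0,-4,10],[0,-0.035,0.061],0],[[0,-4,20],[0,-0.035,0.061],0],[[0,-4,20],[0,-0.035,0.061],0]]'

```text
clock: 4.47
tcp_pos: [0.4782, 0.0165, 0.0706]
orientation: [-0.002, 0.763, 0.646, -0.001]
wrist_force: [-0.2, 0.4, -0.3]
finger_gap: 0.0
grip_force: 0.0
```

>>> step_arm --moves '[[[5,0,0],[0,0,0],0],[[10,0,0],[0,0,0],0],[[14,0,0],[0,0,0],0],[[18,0,0],[0,0,0],0],[[22,0,0],[0,0,0],0],[[27,0,0],[0,0,0],0],[[33,0,0],[0,0,0],0],[[40,0,0],[0,0,0],0]]'

```text
clock: 5.13
tcp_pos: [0.4865, 0.0559, 0.0725]
orientation: [-0.001, 0.764, 0.646, -0.0]
wrist_force: [-0.3, 0.1, -0.6]
finger_gap: -0.0001
grip_force: 0.0
```

```bash
cat > m2.py <<'E'
from h import *
from scipy.spatial.transform import Rotation as R
import sys
s=telemetry.get_state(); print(s['joint_pos'].round(3),s['tcp_pos'],s['wrist_force'])
w,x,y,z=s['orientation']; print(R.from_quat([x,y,z,w]).as_matrix().round(4))
for n in('scene','side'):
    im,P=snap(n,n+sys.argv[1]+'.png')
    h=cv2.cvtColor(im,cv2.COLOR_RGB2HSV); m=cv2.inRange(h,(22,140,100),(35,255,255)); m[:195]=0;m[270:]=0;m[:,:320]=0;m[:,450:]=0
    v,u=np.nonzero(m); print(n,len(u),u.min(),u.max(),v.min(),v.max(),ray(P,(u.mean(),v.mean()),.076))
E
python3 m2.py 3
```

```text
[-0.05   0.231 -0.392  0.949  0.     1.688] [0.48654683 0.05585898 0.07254832] [-0.29567767  0.0715713  -0.55160696]
[[ 1.665e-01  9.860e-01 -1.400e-03]
 [ 9.860e-01 -1.665e-01  4.000e-04]
 [ 2.000e-04 -1.400e-03 -1.000e+00]]
scene 86 428 445 224 249 [0.47313466 0.05087877 0.076     ]
side 104 391 421 199 205 [0.48453904 0.05412547 0.076     ]
```

```bash
python3 - <<'E'
from h import *
a=np.load('pics/scene3.png.npy')[140:290,330:530]; b=np.load('pics/side3.png.npy')[100:250,340:540]
cv2.imwrite('pics/c2.png',cv2.resize(np.hstack([a,b])[:,:,::-1],None,fx=2,fy=2,interpolation=cv2.INTER_CUBIC))
P=imaging.camera_params('scene');s=telemetry.get_state();print(proj(P,s['tcp_pos']),proj(imaging.camera_params('side'),s['tcp_pos']))
E
```

```text
[432.25868631 236.84181987] [404.50710934 203.4455855 ]
```

View pics/c2.png

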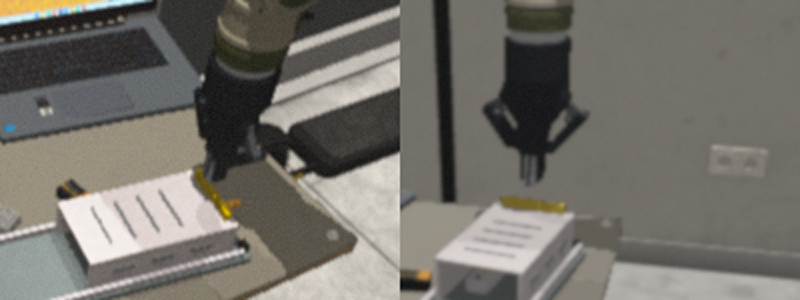

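The crop shows the fingertips above the rib, not behind it, at about scene (435, 229) and side (406, 192). The reported TCP projects lower, at (432, 237) and (404, 203). I'll triangulate the visible tip and check it in the wrist view too.

```bash
python3 - <<'E'
from h import *
A=[];B=[]
for n,uv in(('scene',(435,229)),('side',(406,192))):
    P=imaging.camera_params(n); o=P['pose'][:3,3]; d=ray(P,uv,0)-o; d/=np.linalg.norm(d); M=np.eye(3)-np.outer(d,d); A.append(M);B.append(M@o)
x=np.linalg.lstsq(np.vstack(A),np.hstack(B),rcond=None)[0]; print('tip',x)
s=telemetry.get_state(); P=imaging.camera_params('wrist'); t=s['tcp_pos']
print(t,'proj',proj(P,t))
for k in(.01,.02,.03):print(k,proj(P,t+[0,0,k]))
im=imaging.read_camera('wrist'); cv2.imwrite('pics/w3.png',im[:,:,::-1]); np.save('pics/w3.npy',im)
E
```

```text
tip [0.48399068 0.05760394 0.10231106]
[0.48658166 0.05636119 0.07251381] proj [320.55532742 282.9524007 ]
0.01 [320.45640505 292.48232556]
0.02 [320.34618567 303.10057535]
0.03 [320.2226169  315.00487137]
```

View pics/w3.png

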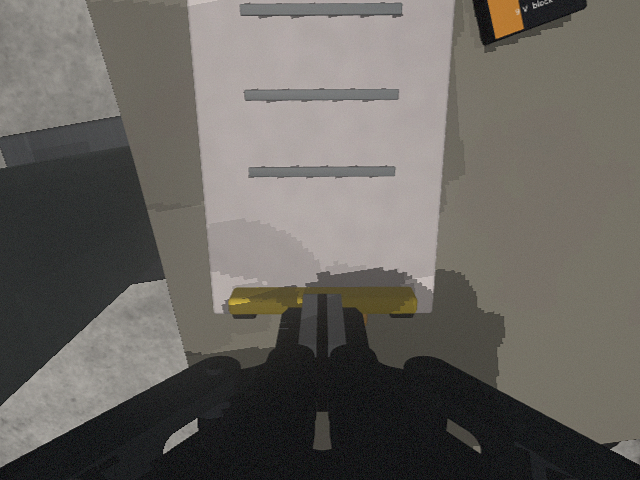

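The wrist view agrees: the tip shows at row 294 where the TCP should be at row 283 or higher. All three cameras put the real fingertips about 29 mm above the reported TCP. So the reported tool point isn't where the text says, and I'll allow for a 29 mm offset from here. I'll back off, go 28 mm lower and check visually before pushing.

>>> step_arm --moves '[[[-12,0,0],[0,0,0],0],[[-25,0,0],[0,0,0],0],[[-35,0,0],[0,0,0],0],[[-35,0,10],[0,0,0],0],[[-35,0,20],[0,0,0],0],[[-35,0,28],[0,0,0],0],[[-35,0,28],[0,0,0],0]]'

```text
clock: 5.87
tcp_pos: [0.4786, 0.0212, 0.042]
orientation: [-0.002, 0.764, 0.646, -0.002]
wrist_force: [0.1, 0.8, -0.7]
finger_gap: -0.0002
grip_force: 0.0
```

>>> step_arm --moves '[[[4,0,0],[0,0,0],0],[[8,0,0],[0,0,0],0],[[12,0,0],[0,0,0],0],[[16,0,0],[0,0,0],0],[[20,0,0],[0,0,0],0],[[24,0,0],[0,0,0],0],[[28,0,0],[0,0,0],0],[[32,0,0],[0,0,0],0]]'

```text
clock: 6.53
tcp_pos: [0.4861, 0.0524, 0.0447]
orientation: [-0.0, 0.764, 0.646, -0.001]
wrist_force: [-1.2, -3.5, 2.0]
finger_gap: 0.0001
grip_force: 2.2
```

```bash
python3 m2.py 4; python3 - <<'E'
from h import *
im=imaging.read_camera('wrist'); cv2.imwrite('pics/w4.png',im[:,:,::-1])
b=cv2.imread('pics/scene4.png')[170:290,330:490];c=cv2.imread('pics/side4.png')[150:270,350:490]
cv2.imwrite('pics/c4.png',np.hstack([cv2.resize(im[200:440,160:480,::-1],(400,300)),cv2.resize(b,(400,300))]))
E
```

```text
[-0.057  0.258 -0.434  0.88  -0.     1.681] [0.48607048 0.05242137 0.04469518] [-1.1861488  -3.46352996  2.02676084]
[[ 1.664e-01  9.861e-01 -1.200e-03]
 [ 9.861e-01 -1.664e-01 -4.000e-04]
 [-6.000e-04 -1.100e-03 -1.000e+00]]
scene 133 421 438 226 250 [0.48429494 0.06731148 0.076     ]
side 113 389 418 201 208 [0.48637325 0.07063876 0.076     ]
```

View pics/c4.png

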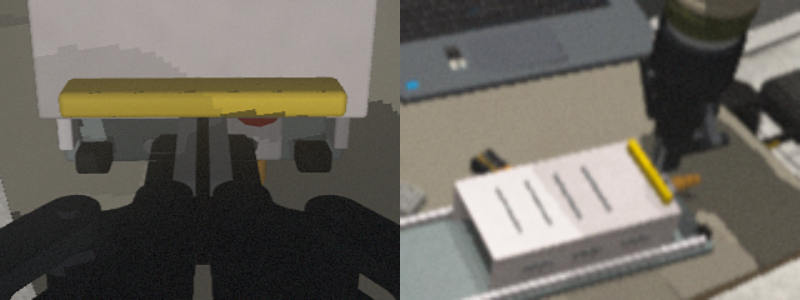

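The crop shows the fingers behind the rib and the cover already about 19 mm further left at 3.5 N, so the push is working. I'll continue.

>>> step_arm --moves '[[[7,0,0],[0,0,0],0],[[15,0,0],[0,0,0],0],[[23,0,0],[0,0,0],0],[[31,0,0],[0,0,0],0],[[39,0,0],[0,0,0],0],[[47,0,0],[0,0,0],0],[[55,0,0],[0,0,0],0],[[62,0,0],[0,0,0],0]]'

```text
clock: 7.35
tcp_pos: [0.4962, 0.1142, 0.0445]
orientation: [-0.001, 0.764, 0.646, -0.001]
wrist_force: [-0.9, -5.6, 2.1]
finger_gap: 0.0002
grip_force: 2.7
```

>>> step_arm --moves '[[[7,0,0],[0,0,0],0],[[15,0,0],[0,0,0],0],[[23,0,0],[0,0,0],0],[[31,0,0],[0,0,0],0],[[39,0,0],[0,0,0],0],[[47,0,0],[0,0,0],0],[[55,0,0],[0,0,0],0],[[62,0,0],[0,0,0],0]]'

```text
clock: 8.02
tcp_pos: [0.5063, 0.1753, 0.0445]
orientation: [-0.001, 0.764, 0.646, -0.001]
wrist_force: [-1.4, -5.4, 3.7]
finger_gap: 0.0001
grip_force: 2.9
```

```bash
python3 m2.py 5
```

```text
[ 0.183  0.339 -0.318  0.915  0.     1.921] [0.50627553 0.17527783 0.04452458] [-1.38206509 -5.44563883  3.72193407]
[[ 1.661e-01  9.861e-01 -1.900e-03]
 [ 9.861e-01 -1.661e-01 -1.000e-04]
 [-4.000e-04 -1.900e-03 -1.000e+00]]
scene 120 374 389 237 263 [0.50363946 0.18990712 0.076     ]
side 145 369 400 219 227 [0.50428753 0.19370071 0.076     ]
```

>>> step_arm --moves '[[[7,0,0],[0,0,0],0],[[14,0,0],[0,0,0],0],[[21,0,0],[0,0,0],0],[[28,0,0],[0,0,0],0],[[34,0,0],[0,0,0],0],[[39,0,0],[0,0,0],0],[[43,0,0],[0,0,0],0],[[46,0,0],[0,0,0],0]]'

```text
clock: 8.78
tcp_pos: [0.514, 0.2206, 0.0443]
orientation: [-0.001, 0.764, 0.646, -0.001]
wrist_force: [-0.1, -4.1, 1.4]
finger_gap: 0.0
grip_force: 2.0
```

>>> step_arm --moves '[[[2,0,0],[0,0,0],0],[[4,0,0],[0,0,0],0],[[6,0,0],[0,0,0],0],[[8,0,0],[0,0,0],0]]'

```text
clock: 9.12
tcp_pos: [0.5154, 0.2276, 0.0443]
orientation: [-0.0, 0.764, 0.646, -0.001]
wrist_force: [-0.6, -10.9, 1.2]
finger_gap: -0.0001
grip_force: 5.1
```

```bash
python3 m2.py 6
```

```text
[ 0.273  0.387 -0.247  0.939  0.     2.012] [0.51538109 0.22761295 0.04434464] [ -0.6001381  -10.91153612   1.22417548]
[[ 1.666e-01  9.860e-01 -1.800e-03]
 [ 9.860e-01 -1.666e-01 -5.000e-04]
 [-8.000e-04 -1.700e-03 -1.000e+00]]
scene 121 354 445 241 268 [0.51285589 0.2387315  0.076     ]
side 151 359 392 227 236 [0.51435659 0.24514145 0.076     ]
```

>>> step_arm --moves '[[[1,0,0],[0,0,0],0],[[2,0,0],[0,0,0],0],[[2,0,0],[0,0,0],0]]'

```text
clock: 9.47
tcp_pos: [0.5157, 0.2275, 0.0444]
orientation: [0.001, 0.764, 0.645, -0.002]
wrist_force: [0.3, -10.9, 1.9]
finger_gap: -0.0005
grip_force: 5.4
```

>>> step_arm --moves '[[[-10,0,0],[0,0,0],0],[[-15,0,0],[0,0,0],0],[[-15,0,-20],[0,0,0],0],[[-30,0,-50],[0,0,0],0],[[-60,0,-80],[0,0,0],0],[[-95,0,-100],[0,0,0],0],[[-130,0,-100],[0,0,0],0],[[-165,0,-100],[0,0,0],0]]'

```text
clock: 10.13
tcp_pos: [0.4899, 0.0665, 0.1467]
orientation: [0.001, 0.763, 0.646, 0.002]
wrist_force: [0.7, -0.5, -1.0]
finger_gap: -0.0002
grip_force: 0.0
```

>>> step_arm --moves '[[[-35,0,0],[0,0,0],0],[[-70,0,0],[0,0,0],0],[[-70,0,0],[0,0,0],0]]'

```text
clock: 10.38
tcp_pos: [0.4767, -0.0063, 0.1449]
orientation: [0.0, 0.766, 0.643, -0.0]
wrist_force: [-0.5, 0.2, -0.7]
finger_gap: -0.0002
grip_force: 0.0
```

```bash
python3 - <<'E'
from h import *
s=telemetry.get_state(); print(s['tcp_pos'],s['orientation'])
im,P=snap('wrist','w5.png'); np.save('P.npy',P['pose'])
h=cv2.cvtColor(im,cv2.COLOR_RGB2HSV)
for n,m in(('red',cv2.inRange(h,(0,120,70),(8,255,255))|cv2.inRange(h,(172,120,70),(180,255,255))),('blue',cv2.inRange(h,(100,120,60),(125,255,255))),('yel',cv2.inRange(h,(22,150,100),(35,255,255)))):
    for c in cv2.findContours(m,0,2)[0]:
        if cv2.contourArea(c)>60:
            r=cv2.minAreaRect(c); print(n,r); print(np.array([ray(P,p,.081 if n=='yel' else .056)[:2] for p in cv2.boxPoints(r)]).round(4))
E
```

```text
[ 0.47667034 -0.00626383  0.14492424] [ 1.57913611e-04  7.65513993e-01  6.43419225e-01 -5.29552232e-05]
red ((320.173828125, 100.18299865722656), (103.44861602783203, 33.80176544189453), 30.718902587890625)
[[0.4606 0.0809]
 [0.4734 0.0944]
 [0.5189 0.0573]
 [0.5064 0.0427]]
```

View pics/w5.png

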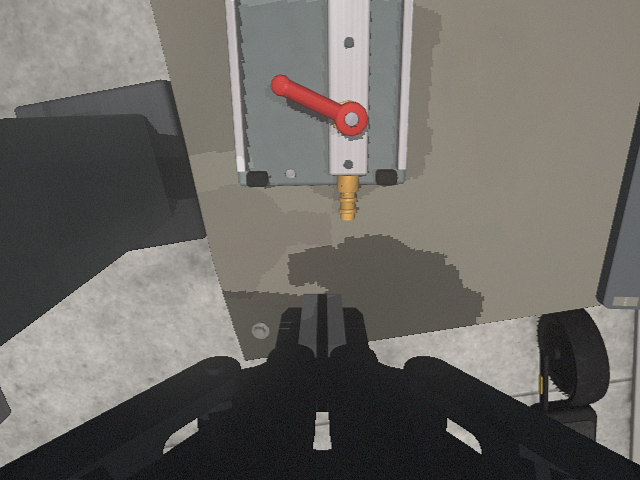

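The wrist view shows the red handle uncovered. Its hub is at (351, 119) and its tip at (281, 85), so it stands at about 0.45 rad on the right-hand valve. I'll compute finger waypoints and check the cover.

```bash
python3 - <<'E'
from h import *
s=telemetry.get_state(); P=imaging.camera_params('wrist'); t=s['tcp_pos']
hub=ray(P,(351,119),.056);tip=ray(P,(281,85),.056); print(hub,tip,np.linalg.norm(hub-tip))
w,x,y,z=s['orientation']; f=2*np.arctan2(y,x); xt=np.array([np.cos(f),np.sin(f)]); yt=np.array([np.sin(f),-np.cos(f)])
th=-.165; mx=np.array([np.cos(th),np.sin(th)]); my=np.array([-np.sin(th),np.cos(th)])
v=(tip-hub)[:2]; print('angle',np.arctan2(v@my,-v@mx))
for a,d,r in((.45,32,38),(.45,15,38),(.7,15,38),(.95,15,38),(1.2,15,38),(1.4,15,38),(1.571,15,38),(1.571,13,38)):
    p=hub[:2]+(mx*(-r*np.cos(a)-d*np.sin(a))+my*(r*np.sin(a)-d*np.cos(a)))/1000
    e=(p-t[:2])*1000; print(a,d,'tool xy mm',(e@xt).round(1),(e@yt).round(1),p.round(4))
im,P=snap('scene','sc7.png')
h=cv2.cvtColor(im,cv2.COLOR_RGB2HSV); m=cv2.inRange(h,(22,140,100),(35,255,255)); m[:195]=0;m[290:]=0;m[:,:320]=0;m[:,400:]=0
v,u=np.nonzero(m); print(ray(P,(u.mean(),v.mean()),.076))
E
```

```text
[0.50577629 0.05807383 0.056     ] [0.4691146  0.08357637 0.056     ] 0.04465936115708964
angle 0.442779213200867
0.45 32 tool xy mm 53.6 -30.4 [0.4563 0.0539]
0.45 15 tool xy mm 68.9 -23.1 [0.4661 0.0677]
0.7 15 tool xy mm 78.9 -21.2 [0.4697 0.0773]
0.95 15 tool xy mm 88.1 -16.8 [0.4756 0.0856]
1.2 15 tool xy mm 96.0 -10.3 [0.4833 0.0922]
1.4 15 tool xy mm 100.9 -3.8 [0.4906 0.096 ]
1.571 15 tool xy mm 104.1 2.4 [0.4972 0.098 ]
1.571 13 tool xy mm 104.1 4.4 [0.4992 0.0977]
[0.5146545  0.24200327 0.076     ]
```

The cover has travelled about 196 mm and stands at the stop. I'll lower beside the handle.

>>> step_arm --moves '[[[25,-17,20],[0,0,0],0],[[46,-32,45],[0,0,0],0],[[48,-33,70],[0,0,0],0],[[48,-33,95],[0,0,0],0],[[48,-33,115],[0,0,0],0],[[48,-33,130],[0,0,0],0],[[48,-33,130],[0,0,0],0]]'

```text
clock: 11.07
tcp_pos: [0.4496, 0.053, 0.0118]
orientation: [-0.003, 0.763, 0.647, -0.002]
wrist_force: [-0.7, -1.1, -0.1]
finger_gap: -0.0002
grip_force: 0.0
```

```bash
python3 - <<'E'
from h import *
s=telemetry.get_state(); print(s['tcp_pos'],s['wrist_force'])
a,_=snap('wrist','w6.png'); b,_=snap('scene','sc8.png')
cv2.imwrite('pics/c6.png',np.hstack([cv2.resize(a[150:400,140:470],(400,300)),cv2.resize(b[170:290,330:490],(400,300))])[:,:,::-1])
E
```

```text
[0.44961061 0.05299579 0.01180162] [-0.72848679 -1.13280594 -0.08215193]
```

View pics/c6.png

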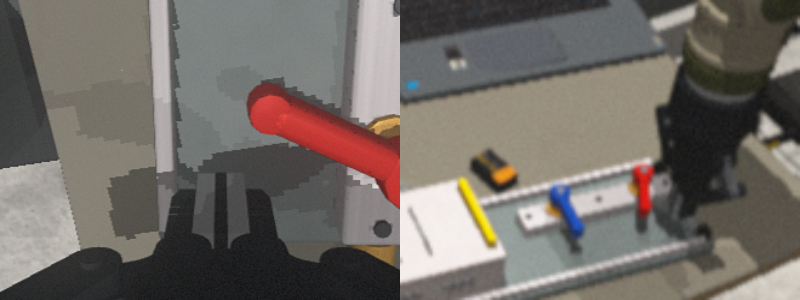

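The crop shows the fingers on the right of the red handle, low enough to engage it, with the blue handle clear. I'll sweep along the arc.

>>> step_arm --moves '[[[9,7,0],[0,0,0],0],[[17,13,0],[0,0,0],0],[[22,15,0],[0,0,0],0],[[27,16,0],[0,0,0],0],[[32,18,0],[0,0,0],0],[[36,20,0],[0,0,0],0],[[40,23,0],[0,0,0],0],[[44,27,0],[0,0,0],0]]'

```text
clock: 11.83
tcp_pos: [0.4864, 0.09, 0.015]
orientation: [-0.0, 0.764, 0.646, -0.001]
wrist_force: [-2.8, -2.7, 2.3]
finger_gap: 0.0
grip_force: 2.0
```

>>> step_arm --moves '[[[3,3,0],[0,0,0],0],[[5,6,0],[0,0,0],0],[[7,9,0],[0,0,0],0],[[8,12,0],[0,0,0],0]]'

```text
clock: 12.17
tcp_pos: [0.4938, 0.0944, 0.0139]
orientation: [-0.002, 0.764, 0.645, -0.006]
wrist_force: [-21.2, -9.8, 19.2]
finger_gap: -0.0002
grip_force: 12.8
```

```bash
cat > r.py <<'E'
from h import *
s=telemetry.get_state(); print(s['tcp_pos'],s['wrist_force'])
for n in('wrist','scene','side'):
    im,P=snap(n,'tmp.png'); h=cv2.cvtColor(im,cv2.COLOR_RGB2HSV)
    red=cv2.inRange(h,(0,140,60),(8,255,255))|cv2.inRange(h,(172,140,60),(180,255,255)); blue=cv2.inRange(h,(100,120,50),(125,255,255))
    for nm,m in(('red',red),('blue',blue)):
        for c in cv2.findContours(m,0,1)[0]:
            if cv2.contourArea(c)<25: continue
            w=np.array([ray(P,p,.053)[:2] for p in c[:,0]])
            if w[:,0].min()<.4 or w[:,0].max()>.57 or w[:,1].min()<0 or w[:,1].max()>.24: continue
            r=cv2.minAreaRect((w*1000).astype(np.float32)); vx,vy,_,_=cv2.fitLine((w*1000).astype(np.float32),cv2.DIST_L2,0,.01,.01).ravel()
            th=-.165; d=np.array([vx,vy]); print(n,nm,np.round(r[0]),np.round(r[1]),'angle',np.arctan2(d@[-np.sin(th),np.cos(th)],-d@[np.cos(th),np.sin(th)])%np.pi)
E
python3 r.py
```

```text
[0.49383872 0.09439986 0.01389446] [-21.16133911  -9.82211944  19.21606387]
wrist red [514.  91.] [11. 27.] angle 1.4222745831128387
wrist blue [500. 148.] [19. 61.] angle 0.05240807045143692
scene blue [492. 153.] [20. 62.] angle 0.09949644661437995
side blue [496. 159.] [31. 62.] angle 0.18550927426008812
```

The force jumped to about 21 N, so it looks like it's at the stop. I'll retract and measure the handle angle unobstructed.

>>> step_arm --moves '[[[0,-12,0],[0,0,0],0],[[-4,-24,0],[0,0,0],0],[[-8,-30,-25],[0,0,0],0],[[-20,-30,-60],[0,0,0],0],[[-45,-20,-95],[0,0,0],0],[[-75,-5,-125],[0,0,0],0],[[-105,0,-130],[0,0,0],0],[[-105,0,-130],[0,0,0],0]]'

```text
clock: 12.98
tcp_pos: [0.4871, -0.0125, 0.1485]
orientation: [0.004, 0.765, 0.644, 0.003]
wrist_force: [0.3, -0.6, -0.4]
finger_gap: -0.0002
grip_force: 0.0
```

```bash
python3 r.py
```

```text
[ 0.48707322 -0.01249113  0.14846808] [ 0.26456643 -0.57153138 -0.43787813]
wrist red [511.  76.] [60. 19.] angle 1.5715769429864728
scene red [500.  78.] [66. 25.] angle 1.5426070631356614
scene blue [493. 153.] [20. 62.] angle 0.08986749170017116
side red [503.  85.] [72. 21.] angle 1.4494574019485098
side blue [497. 158.] [29. 60.] angle 0.1710655893183941
```

Red reads 1.57 rad in the wrist view and blue about 0.09. I'll do a last check on the cover and hand in.

```bash
python3 - <<'E'
from h import *
im,P=snap('scene','end.png')
h=cv2.cvtColor(im,cv2.COLOR_RGB2HSV); m=cv2.inRange(h,(22,140,100),(35,255,255)); m[:195]=0;m[290:]=0;m[:,:320]=0;m[:,400:]=0
v,u=np.nonzero(m); x=ray(P,(u.mean(),v.mean()),.076); print(x)
if np.hypot(x[0]-.5147,x[1]-.242)<.005: print(env.hand_in())
E
```

```text
[0.51475879 0.24194693 0.076     ]
the job is handed in; nothing more can be done
None
```

I handed the job in: by camera the cover is at the left end stop (y ≈ 103 mm), the red handle is shut (about 1.57 rad) and the blue handle is still open (about 0.09 rad), but the hand-in gave no verdict; the real fingertips sat about 29 mm above the reported TCP, and I allowed for that.

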